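# Pack the sterilising container and hold its lid down for latching

### The arm

A 7-joint arm with a two-finger parallel gripper is mounted at the origin on a cart in front of the work surface, level with it; the furniture and walls round the work are solid. World frame = base frame: x ahead of the robot, y to its left, z up, the work surface at z = 0. Lengths are in m, angles in degrees, forces in N, time in s.
With the tool pointing down it reaches from about 0.35 to 0.9 m from the base axis. Payload 19.9 kg.
Tool frame: the origin (TCP) lies on the centre line of the jaws, within the pads' length; the fingertips stand 8 mm ahead of it and the grasp point (between the pads) lies 11 mm behind it; z points along the fingers, y is the line along which they close (so a half turn about z gives the same grasp; the last joint's range is limited). The gripper opens to 94 mm and grips with 3 to 60 N. Pads are 16 mm wide; open, the fingers measure 119 mm over their backs; the gripper's body (75 mm by 177 mm) begins 78 mm behind the grasp point.
Start: joints at [-75.029, 23.915, -0.59, 92.452, 0.269, 63.638, -3.037], TCP at [0.186, 0.597, 0.187] pointing down, gripper open.
Joint ranges: [-161.28, 161.28], [-22.2, 115.67], [-73.04, 71.86], [3.21, 147.25], [-68.34, 248.33], [10.77, 114.83], [-161.83, 161.83]. Speed limits (degrees/s): [108.29, 108.29, 136.94, 136.94, 172.46, 172.46, 172.46].

### API

Orientations are given as [roll, pitch, yaw] about the fixed x, y, z axes, in that order (R = Rz(yaw) Ry(pitch) Rx(roll)).
In Python, from plant import read_state, read_camera, close_job gives the robot as it stands. The module is installed in compiled form; this text tells all that it offers.
- The arm moves only by the shell command python3 -m creep 'ROWS' [FORCE]. ROWS is JSON, a list of rows, each a list of 3 entries, a list of its own where there are three numbers: the shift along the world's x, y, z scaled (see below), then the turn about the world's z scaled (see below), then the opening, from 0 (shut) to 1 (fully open). In form: [[[tx, ty, tz], roll, jaw], ...]. A call has 1 to 12 rows; each row shifts and turns the commanded pose from where the row before left it; what a row does not reach is not made up. The controller multiplies each number of a shift by 15 cm and each number of a turn by 45 degrees. A row lasts 1/8 s, in which the tool goes at most 62.5 mm and 10.7 degrees, less where a joint would pass 70% of its speed; a pose out of reach is approached as far as the arm can. A call with a number of a shift or a turn outside -1 to 1 is refused whole. A call with a gripper value outside its range is refused whole. The fingers move at their own pace and stop on an object; FORCE is the grip in N (left out, the last holds). Time passes only in rows, so rows that do not move let the fingers close. It gives the time, the measured TCP pose, the force, the opening and the grip force at its end, in the units of the state.
- read_state(): the state, without advancing time (a new reading comes with each control period).
- read_camera(name): name is "scene" or "top" or "wrist"; returns a dict with "pixels" (480x640x3 uint8, red, green, blue), "intrinsics" (3x3 intrinsics, pixels), "R" (3x3) and "t" (3): a world point X has camera coordinates R X + t; the wrist camera has in their place "T_tool_cam" (4x4, takes a point from camera to tool coordinates, whose origin is the TCP and whose axes are the flange's). Camera axes: x right, y down, z forward; pixel columns grow to the right and rows downward; lengths in m; the calibration is good to about 2 mm. The wrist camera is an equidistant fisheye: a pixel r from the principal point sees the ray r / f radians off the axis. A picture is of the moment at which its call begins: read the wrist's pose just before it. There is no depth.
- close_job(): hands the job in; it is judged then, once.
The state is a dict: "time_s": time; "joint_pos": joint angles; "dq": joint speeds; "joint_efforts": joint torques, N m; "eef_pos": TCP position; "ee_rot": TCP orientation; "wrist_force": force on the tool from outside, world axes, zero at the start; "wrist_torque": the same for the moment, N m; "gripper_width": finger opening in m; "grasp_force": force on a finger pad.
Only numpy, scipy, OpenCV 4.12 (cv2) and the standard library are available. Lean on these libraries where they do the work, as an engineer would, in place of code of your own. Each camera call takes 0.05 s, during which the arm holds its last target. There are 200 camera calls.

### The job

Lay the loose forceps in the free place of the silicone rests in the small sterilising container, beside the pair already packed there, then set the blue lid squarely over the rim. Press the lid down level onto the springy seal with a steady push of about 12 N, so that I can close the latches at both ends; finish with the gripper still holding it down, do not let go. Handle things gently (nothing dropped, the lid not rammed down), and leave the packed forceps and the two vials where they are.

Things in the scene. Friction and masses are not known exactly. Their poses are not given: they have to be found in the camera images.
- container: Open aluminium base of a mini sterilising container, 120 (x) x 170 (y) x 48 mm to its metal rim; it stands fast. Origin: centre of its underside; z up, y along its long side. Walls 4 mm, inside 112 x 162 mm, floor at z = 6 mm. Open toggle latches at the short ends stick out to y = +-97 mm. It stands left or right of the lid. Takes two forceps, at x = -22 mm (free) and +22 mm (packed).
- free_place (a point): Container frame (-22, 0, 10) mm: where the origin of the loose forceps belongs, its length along the container's y. It rests there on two silicone strips across the floor at y = +-40 mm, tops at z = 10 mm, between posts that rise to z = 24 mm and leave a place 26 mm wide; between the strips there is room for fingers.
- rim_centre (a point): Centre of the container's mouth, at the metal rim (container z = 48 mm). A white silicone bulb seal runs round the rim, its top at z = 55 mm when free; it gives 7 mm, as a spring of 2.4 N/mm in all, before it is flat and hard.
- forceps: Loose stainless thumb forceps lying flat on the trolley top, at the right: 16 to 18 mm wide (x) x 126 mm long (y) x 9 mm high, 28 g. Origin: centre of its underside; long axis y, either way round is right. Grasp across the arms at its middle.
- packed_forceps: An identical forceps already lying in the container's other place.
- lid: Blue lid with two perforated vent fields, lying right way up on the trolley top; outside 138 (x) x 188 (y) mm, 0.32 kg. Origin: centre of the plane of its lower edge; z up, y along its long side. Skirt 14 mm deep below the plate, 127 x 177 mm inside (3.5 mm play all round), edge flared; plate top at z = 17 mm. Either way round fits.
- lid_handle (a point): Centre of the bar of the lid's steel bow handle, 40 mm above the lid's origin, 23 mm above the plate: bar 70 mm long along the lid's y, 10 mm wide, 9 mm high, 18.5 mm free beneath. Grip across its width. On the container it is 81 mm above the container's origin as the lid just touches the seal, 76 mm when the seal is squeezed with 12 N in all (the lid's weight included).
- catch_left (a point): Steel catch for the latch on the lid's +y end, 12.5 mm above the lid's origin, 94 mm from its centre.
- catch_right (a point): The same catch on the lid's -y end.
- vial_blue: Small injection vial with blue cap, 22 mm across, 47 mm tall, standing behind the container and lid; bystander. Origin under its centre.
- vial_red: Small injection vial with red cap, 22 mm across, 41 mm tall, beside it; bystander. Origin under its centre.

How it is judged:
By the outcome, as a careful person would: the job done as asked, in the order asked, and still so for the second after the job is handed in, while the arm keeps its last pose, push and grip.
It also fails if it takes over 58 s, if anything falls off the work surface, if the arm or the gripper's body presses on something with over 40 N, if the wrist force passes 120 N, or if a joint passes its speed limit or range.

## Working session

There is one attempt and no reset: what is moved stays moved. The work goes in short steps, Python scripts to look and compute and a shell command to move; the robot and the scene stay as the last step left them, time stands still between calls to the robot, and variables do not carry over. Pictures are saved under pics/ and viewed, at most 10 in all, crops included, and the job is handed in when it is done.

```bash
mkdir -p pics
python3 - <<'E'
from plant import *
import cv2,numpy as np,pickle
s=read_state();print({k:np.round(v,3).tolist() for k,v in s.items()})
d={}
for n in("top","scene"):
    c=read_camera(n);d[n]=c;cv2.imwrite(f"pics/{n}0.png",c["pixels"][:,:,::-1]);print(n,c["intrinsics"],c["R"],c["t"])
pickle.dump(d,open("d.pkl","wb"))
E
```

```text
{'time_s': 0.0, 'joint_pos': [-75.029, 23.947, -0.59, 92.485, 0.27, 63.638, -3.036], 'dq': [-0.098, 0.03, 0.06, 0.127, -0.041, 0.025, -0.024], 'joint_efforts': [-0.001, -85.122, 0.638, -42.599, -0.049, 0.019, 0.0], 'eef_pos': [0.186, 0.596, 0.186], 'ee_rot': [-179.931, 0.006, 162.653], 'wrist_force': [-0.618, -0.13, 0.414], 'wrist_torque': [0.004, -0.02, -0.017], 'grasp_force': 0.0, 'gripper_width': 0.094}
top [[433.73234633   0.         324.42427938]
 [  0.         433.73234633 235.7452928 ]
 [  0.           0.           1.        ]] [[ 0.00325363 -0.99988674 -0.01469439]
 [-0.99020614 -0.00117044 -0.13960815]
 [ 0.13957514  0.01500471 -0.99009779]] [0.01987029 0.58314305 0.85166978]
scene [[495.88185635   0.         320.00711461]
 [  0.         495.88185635 245.53880585]
 [  0.           0.           1.        ]] [[ 0.76731284 -0.64125934 -0.00417812]
 [-0.43485552 -0.51552525 -0.73833217]
 [ 0.47130847  0.56834863 -0.67442431]] [-0.42911374  0.30220563  0.7595369 ]
```

View pics/top0.png

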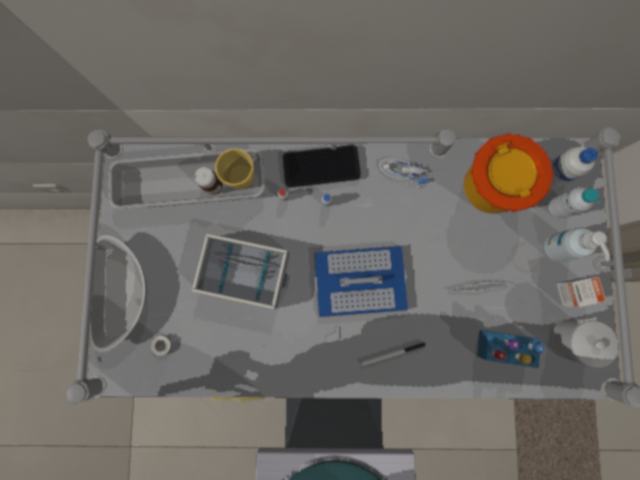

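View pics/scene0.png

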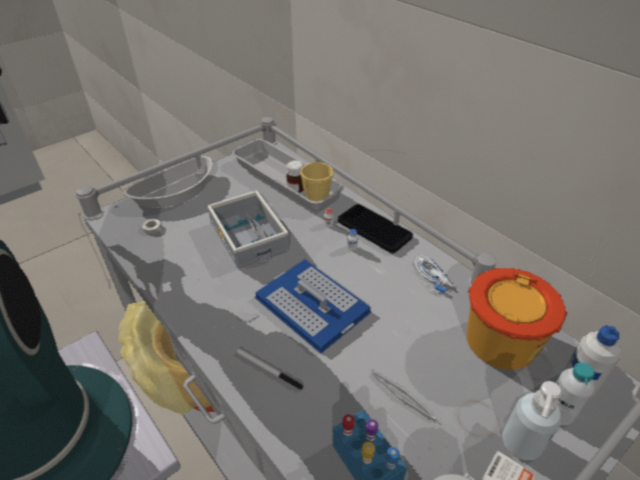

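The top view shows the container around (240,270), the lid at (361,281), and the loose forceps at about (478,287). The vials are at (282,194) and (326,199). The packed forceps lies on the far (+x) side of the container.

```bash
cat > h.py <<'E'
import numpy as np,cv2
def ray(c,uv,z):
    K=np.asarray(c["intrinsics"]);R=np.asarray(c["R"]);t=np.asarray(c["t"])
    uv=np.atleast_2d(uv).astype(float)
    d=np.c_[(uv-K[:2,2])/K[0,0],np.ones(len(uv))]@R
    o=-R.T@t
    return (o+d*((z-o[2])/d[:,2])[:,None])[:,:2]
def big(m):
    cs,_=cv2.findContours(m,cv2.RETR_EXTERNAL,cv2.CHAIN_APPROX_NONE)
    return max(cs,key=cv2.contourArea).reshape(-1,2)
def rect(p):
    r=cv2.minAreaRect((p*1000).astype(np.float32)); return np.round(r[0],1),np.round(r[1],1),round(r[2],2)
E
python3 - <<'E'
import pickle;from h import *
d=pickle.load(open("d.pkl","rb"))
c=d["top"];im=cv2.cvtColor(c["pixels"],cv2.COLOR_RGB2BGR);h=cv2.cvtColor(im,cv2.COLOR_BGR2HSV)
m=cv2.inRange(h,(105,110,40),(130,255,255));m[:, :300]=0;m[:,420:]=0;m[:240]=0
p=big(m);print("lid",rect(ray(c,p,0.006)),rect(ray(c,p,0.0)))
a=cv2.resize(im[225:315,185:295],None,fx=5,fy=5,interpolation=cv2.INTER_CUBIC)
g=cv2.resize(im[265:305,435:520],None,fx=8,fy=8,interpolation=cv2.INTER_CUBIC)
out=np.zeros((600,800,3),np.uint8)
a=cv2.resize(a,(340,280));out[:280,:340]=a;out[280:600,:680]=g
l=cv2.resize(im[240:325,305:415],(440,280));out[:280,350:790]=l
cv2.imwrite("pics/crop1.png",out)
E
```

```text
lid (array([493.1, -54.1]), array([133.1, 184.3]), 4.55) (array([493.3, -54.5]), array([134. , 185.5]), 4.55)
```

View pics/crop1.png

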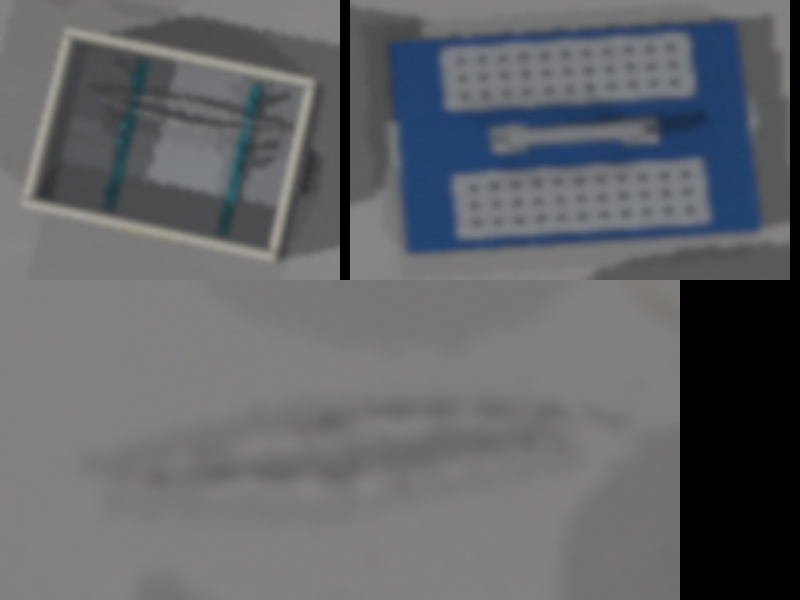

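The crop shows the container seal rim upper left, with the free side towards the robot. The lid is at the right. Below is the forceps, running from about (85,462) to (630,420) in the crop. I'll work out rough positions and then refine with the wrist camera.

Run:
```python
import pickle;from h import *
d=pickle.load(open("d.pkl","rb"))
c=d["top"];im=cv2.cvtColor(c["pixels"],cv2.COLOR_RGB2BGR);h=cv2.cvtColor(im,cv2.COLOR_BGR2HSV)
# seal: light, warm
m=np.zeros(h.shape[:2],np.uint8);s=(slice(225,315),slice(185,295))
m[s]=((im[s].min(2)>140)&(im[s][:,:,2].astype(int)-im[s][:,:,0]>8))*255
print(m[s].sum()/255)
for z in(.05,.055):print("cont",rect(ray(c,big(m),z)))
e=np.array([[85,462],[630,420]])/8.+[435,265-35]
w=ray(c,e,.004);print("forceps",w,w.mean(0))
for n,u in(("red",(282,192)),("blue",(326,197))):print(n,ray(c,u,.043))
# bar of handle: light pixels, in centre
u=np.array([[350+145,138],[350+305,130]])-[350,0];u=u/[4,280/85]+[305,240];w=ray(c,u,.04);print("bar",w,w.mean(0))
```

```text
380.0
cont (array([454.5, 205.4]), array([163.8,   3.7]), 77.97)
cont (array([454.5, 204.3]), array([162.8,   3.6]), 77.97)
forceps [[ 0.4783163  -0.23321736]
 [ 0.48968139 -0.37603698]] [ 0.48399885 -0.30462717]
red [[0.67489162 0.10996119]]
blue [[0.66420608 0.01812439]]
bar [[ 0.48872336 -0.0132697 ]
 [ 0.49384679 -0.09435995]] [ 0.49128507 -0.05381482]
```

```bash
python3 -m creep '[[[0.2,-0.3,0.08],-0.1,1],[[0.2,-0.35,0.08],-0.15,1],[[0.2,-0.35,0.08],-0.15,1],[[0.2,-0.35,0.08],-0.15,1],[[0.2,-0.35,0.08],-0.15,1],[[0.2,-0.35,0.08],-0.15,1],[[0.2,-0.35,0.08],-0.15,1],[[0.2,-0.35,0.05],-0.15,1],[[0.2,-0.35,0],-0.15,1],[[0.2,-0.35,0],-0.15,1]]' 5
```

```text
time_s: 1.35
eef_pos: [0.4869, 0.0772, 0.2786]
ee_rot: [180.0, -0.0, 97.2]
wrist_force: [0.9, 0.5, -0.7]
gripper_width: 0.0936
grasp_force: 0.0
```

```bash
python3 -m creep '[[[0,-0.35,0],0,1],[[0,-0.4,0],0,1],[[0,-0.4,0],0,1],[[0,-0.4,0],0,1],[[0,-0.4,-0.1],-0.06,1],[[0,-0.35,-0.15],0,1],[[0,-0.2,-0.15],0,1],[[0,-0.05,-0.1],0,1],[[0,0,0],0,1],[[0,0,0],0,1]]'
python3 - <<'E'
from plant import *
import cv2,pickle,numpy as np
s=read_state();c=read_camera("wrist");pickle.dump((s,c),open("w1.pkl","wb"))
print(s["eef_pos"],s["ee_rot"],c["intrinsics"],np.round(c["T_tool_cam"],4))
cv2.imwrite("pics/w1.png",c["pixels"][:,:,::-1])
E
```

```text
time_s: 2.6
eef_pos: [0.487, -0.3023, 0.2041]
ee_rot: [180.0, -0.0, 94.8]
wrist_force: [0.1, 0.2, 0.1]
gripper_width: 0.094
grasp_force: 0.0
[ 0.48702683 -0.3023495   0.20414364] [ 1.79952512e+02 -7.72696151e-03  9.47874121e+01] [[371.64829954   0.         322.18839202]
 [  0.         371.64829954 241.4279492 ]
 [  0.           0.           1.        ]] [[-2.000e-04 -9.742e-01 -2.258e-01  6.550e-02]
 [ 1.000e+00 -2.000e-04 -3.000e-04 -4.000e-04]
 [ 2.000e-04 -2.258e-01  9.742e-01 -1.987e-01]
 [ 0.000e+00  0.000e+00  0.000e+00  1.000e+00]]
```

View pics/w1.png

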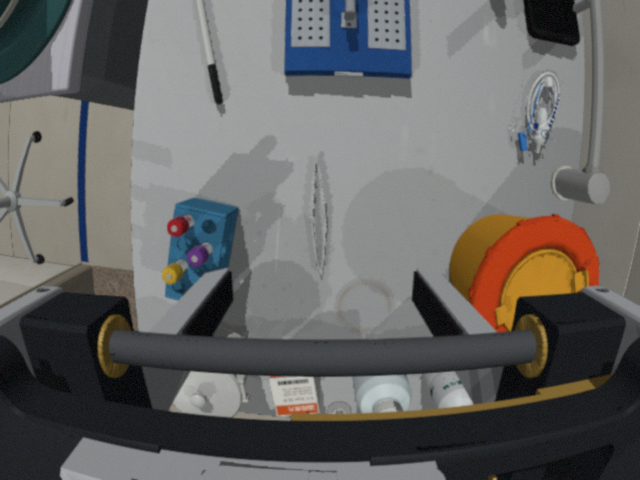

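The forceps lies between tips at about (318,163) and (321,278), and nothing is blocking it. I'll cast rays through its pixels.

```bash
cat >> h.py <<'E'
from scipy.spatial.transform import Rotation as Ro
def wray(s,c,uv,z):
    K=np.asarray(c["intrinsics"]);T=np.asarray(c["T_tool_cam"]);uv=np.atleast_2d(uv).astype(float)
    q=uv-K[:2,2];r=np.hypot(*q.T);th=r/K[0,0]
    d=np.c_[q*(np.sin(th)/np.maximum(r,1e-9))[:,None],np.cos(th)]
    R=Ro.from_euler("xyz",s["ee_rot"],degrees=True).as_matrix()
    o=np.asarray(s["eef_pos"])+R@T[:3,3];d=d@(R@T[:3,:3]).T
    return (o+d*((z-o[2])/d[:,2])[:,None])[:,:2]
E
python3 - <<'E'
import pickle;from h import *
s,c=pickle.load(open("w1.pkl","rb"));im=c["pixels"][:,:,::-1].copy()
x0,y0=295,150;g=cv2.cvtColor(im,cv2.COLOR_BGR2GRAY)[y0:290,x0:345].astype(np.float32)
m=(np.abs(g-cv2.medianBlur(g.astype(np.uint8),35).astype(float))>14).astype(np.uint8)*255
m=cv2.morphologyEx(m,cv2.MORPH_CLOSE,np.ones((9,9)))
p=big(m)+[x0,y0];w=wray(s,c,p,.005);print(rect(w));i=p[:,1].argmin(),p[:,1].argmax();print(p[list(i)],w[list(i)])
for y in range(165,280,12):
    r=np.where(m[y-y0])[0];print(y,r.min()+x0 if len(r) else 0,r.max()+x0 if len(r) else 0,end=' | ')
E
```

```text
(array([ 483.8, -301.3]), array([ 22.4, 143. ]), 1.98)
[[319 150]
 [321 279]] [[ 0.47726735 -0.23015893]
 [ 0.49120609 -0.37253222]]
165 315 325 | 177 315 327 | 189 314 328 | 201 313 328 | 213 313 328 | 225 313 328 | 237 316 327 | 249 316 328 | 261 317 326 | 273 320 323 |
```

Run:
```python
import pickle;from h import *
s,c=pickle.load(open("w1.pkl","rb"));im=c["pixels"][:,:,::-1].copy()
w=wray(s,c,[[317.5,162],[321,279]],.005);print(w,w.mean(0),np.hypot(*(w[1]-w[0])),np.degrees(np.arctan2(*(w[1]-w[0]))))
a=cv2.resize(im[150:290,285:355],None,fx=4.2,fy=4.2,interpolation=cv2.INTER_CUBIC);cv2.imwrite("pics/w1c.png",a)
```

```text
[[ 0.47674016 -0.24309432]
 [ 0.49120609 -0.37253222]] [ 0.48397313 -0.30781327] 0.13024374334680863 173.62310545373023
```

View pics/w1c.png

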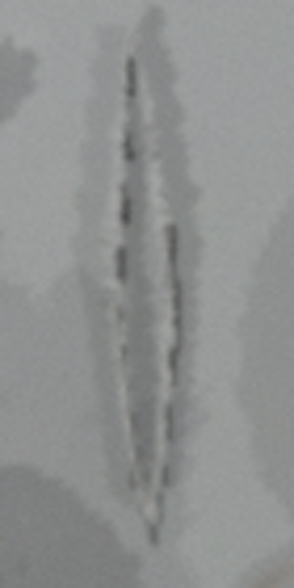

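The arms are widest around crop (120–172, 300), the joined tip is at (152,540), and the other end is near (138,40). The grey bands on either side are shadows.

Run:
```python
import pickle;from h import *
s,c=pickle.load(open("w1.pkl","rb"))
f=lambda x,y:(285+x/4.2-.4,150+y/4.2-.4)
w=wray(s,c,[f(138,45),f(152,543),f(146,300)],.005);print(w,w[:2].mean(0),np.degrees(np.arctan2(*(w[1]-w[0]))))
```

```text
[[ 0.4765464  -0.24129902]
 [ 0.49095908 -0.3724158 ]
 [ 0.48396438 -0.30660672]] [ 0.48375274 -0.30685741] 173.72708834193716
```

```bash
python3 -m creep '[[[-0.021,-0.03,-0.2],0.033,0.5],[[0,0,-0.3],0,0.5],[[0,0,-0.3],0,0.5],[[0,0,-0.2],0,0.5],[[0,0,-0.12],0,0.5],[[0,0,-0.1],0,0.5],[[0,0,-0.04],0,0.5],[[0,0,-0.02],0,0.5],[[0,0,0],0,0.5],[[0,0,0],0,0.5]]' 5
python3 - <<'E'
from plant import *
import cv2
print(read_state()["eef_pos"],read_state()["ee_rot"]);c=read_camera("wrist");cv2.imwrite("pics/w2.png",cv2.resize(c["pixels"][180:420,200:440,::-1],(480,480)))
E
```

```text
time_s: 3.9
eef_pos: [0.4835, -0.3081, 0.0119]
ee_rot: [180.0, 0.0, 96.2]
wrist_force: [-0.4, 0.3, -0.8]
gripper_width: 0.047
grasp_force: 0.0
[ 0.48345987 -0.30808177  0.01188309] [1.79970753e+02 1.84333520e-02 9.61892432e+01]
```

View pics/w2.png

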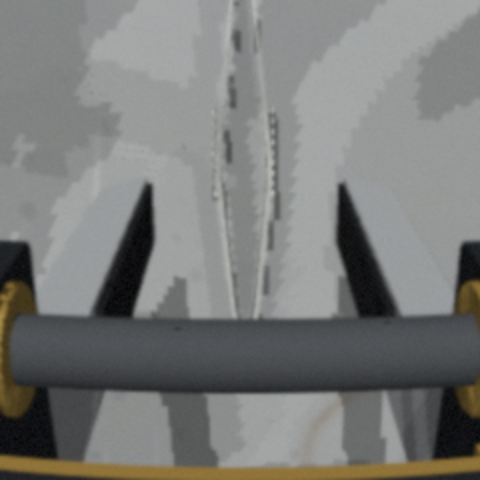

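The forceps (216–276) is centred between the fingers (150–340), so I'll close.

```bash
python3 -m creep '[[[0,0,-0.01],0,0.3],[[0,0,0],0,0.15],[[0,0,0],0,0],[[0,0,0],0,0],[[0,0,0],0,0],[[0,0,0],0,0],[[0,0,0],0,0],[[0,0,0],0,0]]' 10
```

```text
time_s: 4.95
eef_pos: [0.4832, -0.3079, 0.0099]
ee_rot: [-180.0, 0.0, 96.2]
wrist_force: [0.4, -0.9, -0.7]
gripper_width: 0.0003
grasp_force: 0.0
```

Run:
```python
from plant import *
import cv2,numpy as np,pickle
s=read_state();c=read_camera("wrist");pickle.dump((s,c),open("w3.pkl","wb"));t=read_camera("top");sc=read_camera("scene")
pickle.dump(sc,open("sc3.pkl","wb"))
o=np.hstack([cv2.resize(c["pixels"][140:360,220:420],(400,440)),cv2.resize(sc["pixels"][300:470,300:460],(400,440))])
cv2.imwrite("pics/w3.png",o[:,:,::-1])
```

```text
(no output)
```

View pics/w3.png

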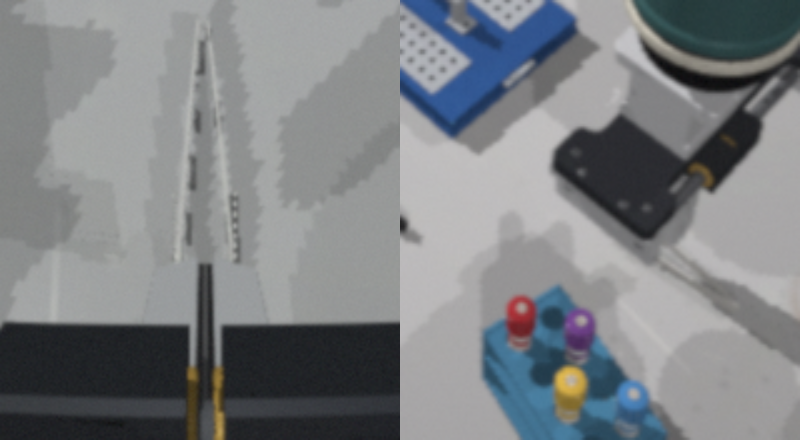

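The fingers closed completely over the forceps without touching it, so they were apparently too high. I'll check the real fingertip height from the picture.

Run:
```python
import pickle;from h import *
from plant import read_state
s,c=pickle.load(open("w3.pkl","rb"));K=c["intrinsics"];T=np.asarray(c["T_tool_cam"])
def proj(p):
    q=(np.linalg.inv(T)@[*p,1])[:3];th=np.arctan2(np.hypot(q[0],q[1]),q[2]);return K[:2,2]+K[0,0]*th*q[:2]/np.hypot(q[0],q[1])
for x in(-.008,0,.008):
  for z in(0.008,0,-.011): print(x,z,proj((x,.0001,z)).round(1), 'open',proj((x,.0235,z)).round(1))
s=read_state();print({k:np.round(s[k],3) for k in("eef_pos","wrist_force","gripper_width","grasp_force")})
# forceps in w3: arms at finger edge rows
print(wray(s,c,[[220+180/2,270],[220+236/2,270],[220+203/2,140+22/2]],.007))
```

```text
-0.008 0.008 [323.1 283.7] open [362.7 283.5]
-0.008 0 [323.2 288.4] open [364.1 288.2]
-0.008 -0.011 [323.2 295.4] open [366.3 295.2]
0 0.008 [323.1 270.8] open [363.1 270.6]
0 0 [323.2 275.1] open [364.6 274.9]
0 -0.011 [323.2 281.5] open [366.8 281.3]
0.008 0.008 [323.1 257.6] open [363.5 257.5]
0.008 0 [323.2 261.4] open [365.  261.3]
0.008 -0.011 [323.2 267.2] open [367.3 267.1]
{'eef_pos': array([ 0.483, -0.308,  0.01 ]), 'wrist_force': array([ 0.335, -0.28 , -0.359]), 'gripper_width': np.float64(0.001), 'grasp_force': np.float64(0.0)}
[[ 0.47564082 -0.30670604]
 [ 0.4914672  -0.30499737]
 [ 0.47500738 -0.23983689]]
```

```bash
python3 -m creep '[[[0,0,0],0,0.45],[[0,0,0],0,0.45],[[0,0,0],0,0.45],[[0,0,0],0,0.45],[[0,0,-0.007],0,0.45],[[0,0,-0.007],0,0.45],[[0,0,0],0,0.45]]'
python3 -m creep '[[[0,0,-0.007],0,0.45],[[0,0,0],0,0.45]]'
```

```text
time_s: 5.98
eef_pos: [0.4831, -0.3079, 0.0077]
ee_rot: [-180.0, -0.0, 96.2]
wrist_force: [0.1, -0.9, -0.6]
gripper_width: 0.0423
grasp_force: 0.0
time_s: 6.22
eef_pos: [0.4832, -0.3079, 0.0067]
ee_rot: [-180.0, -0.0, 96.2]
wrist_force: [-0.3, -0.1, 0.1]
gripper_width: 0.0425
grasp_force: 0.0
```

```bash
python3 -m creep '[[[0,0,-0.007],0,0.45],[[0,0,-0.007],0,0.45],[[0,0,0],0,0.45]]'
python3 -m creep '[[[0,0,-0.007],0,0.45],[[0,0,-0.007],0,0.45],[[0,0,0],0,0.45]]'
python3 -m creep '[[[0,0,-0.007],0,0.45],[[0,0,-0.007],0,0.45],[[0,0,0],0,0.45]]'|grep -E "pos|force"
```

```text
time_s: 6.6
eef_pos: [0.4831, -0.3079, 0.0046]
ee_rot: [-180.0, -0.0, 96.2]
wrist_force: [-0.1, -0.8, -0.2]
gripper_width: 0.0419
grasp_force: 0.0
time_s: 6.98
eef_pos: [0.4832, -0.3079, 0.0025]
ee_rot: [-180.0, -0.0, 96.2]
wrist_force: [0.3, 0.6, -0.4]
gripper_width: 0.0421
grasp_force: 0.0
eef_pos: [0.4832, -0.3079, 0.0004]
wrist_force: [-0.1, 0.1, -0.3]
grasp_force: 0.0
```

```bash
for i in 1; do :; done; python3 -m creep '[[[0,0,-0.01],0,0.45],[[0,0,-0.01],0,0.45],[[0,0,0],0,0.45]]'|grep -E "pos|force"
python3 -m creep '[[[0,0,-0.01],0,0.45],[[0,0,-0.01],0,0.45],[[0,0,0],0,0.45]]'|grep -E "pos|force"
python3 - <<'E'
from plant import *
import cv2,pickle
s=read_state();c=read_camera("wrist");pickle.dump((s,c),open("w4.pkl","wb"));print(s["joint_pos"])
sc=read_camera("scene");import numpy as np
o=np.hstack([cv2.resize(c["pixels"][180:340,240:400],(400,400)),cv2.resize(sc["pixels"][300:460,300:460],(400,400))])
cv2.imwrite("pics/w4.png",o[:,:,::-1])
E
```

```text
eef_pos: [0.4831, -0.3079, -0.0027]
wrist_force: [0.3, 0.1, 0.2]
grasp_force: 0.0
eef_pos: [0.4832, -0.3079, -0.0056]
wrist_force: [-0.4, 0.3, 0.3]
grasp_force: 0.0
[  3.6850236   37.85013323  33.85174259 108.39414431 -30.13399265
  42.89099239  60.81988658]
```

View pics/w4.png

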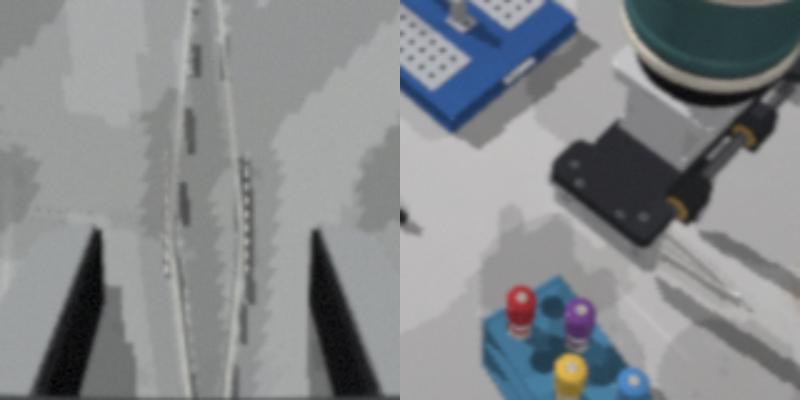

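Pixel evidence puts the finger ends at image row 272, so they sit about 18 mm behind the reported TCP rather than 8 mm ahead. The arms lie centred between the open fingers. I'll keep going down in small steps and watch the force.

```bash
python3 -m creep '[[[0,0,-0.01],0,0.45],[[0,0,-0.01],0,0.45],[[0,0,0],0,0.45]]'|grep -E "pos|wrist_force"
python3 -m creep '[[[0,0,-0.01],0,0.45],[[0,0,0],0,0.45]]'|grep -E "pos|wrist_force"
python3 -m creep '[[[0,0,-0.01],0,0.45],[[0,0,0],0,0.45]]'|grep -E "pos|wrist_force"
```

```text
eef_pos: [0.4832, -0.3079, -0.0087]
wrist_force: [0.1, -0.7, -0.6]
eef_pos: [0.4832, -0.3079, -0.0101]
wrist_force: [-0.0, -0.7, 0.5]
eef_pos: [0.4832, -0.3079, -0.0116]
wrist_force: [-0.8, 0.3, -0.3]
```

```bash
python3 -m creep '[[[0,0,-0.01],0,0.45],[[0,0,0],0,0.45]]'|grep -E "pos|wrist_force"
python3 -m creep '[[[0,0,-0.01],0,0.45],[[0,0,0],0,0.45]]'|grep -E "pos|wrist_force"
python3 -m creep '[[[0,0,-0.007],0,0.45],[[0,0,0],0,0.45]]'|grep -E "pos|wrist_force"
```

```text
eef_pos: [0.4831, -0.3079, -0.0131]
wrist_force: [0.0, -0.6, -0.2]
eef_pos: [0.4831, -0.3079, -0.0146]
wrist_force: [-0.4, 0.1, -0.1]
eef_pos: [0.4832, -0.3079, -0.0156]
wrist_force: [-0.1, -0.8, -1.1]
```

```bash
python3 -m creep '[[[0,0,-0.007],0,0.45],[[0,0,0],0,0.45]]'|grep -E "pos|wrist_force"
python3 -m creep '[[[0,0,-0.007],0,0.45],[[0,0,0],0,0.45]]'|grep -E "pos|wrist_force"
python3 -m creep '[[[0,0,-0.007],0,0.45],[[0,0,0],0,0.45]]'|grep -E "pos|wrist_force"
```

```text
eef_pos: [0.4832, -0.308, -0.0167]
wrist_force: [-0.5, 0.8, 0.1]
eef_pos: [0.4832, -0.3079, -0.0178]
wrist_force: [0.2, 0.4, 0.3]
eef_pos: [0.4833, -0.308, -0.0182]
wrist_force: [-2.8, 2.2, 11.9]
```

Contact came at reported z = −0.018, so the fingertips really are 26 mm further back than stated (tip height = reported z + 18 mm). I'll rise 2 mm and grasp.

```bash
python3 -m creep '[[[0,0,0.016],0,0.45],[[0,0,0],0,0.2],[[0,0,0],0,0.1],[[0,0,0],0,0],[[0,0,0],0,0],[[0,0,0],0,0]]' 10
```

```text
time_s: 11.32
eef_pos: [0.4832, -0.3079, -0.0164]
ee_rot: [-180.0, -0.0, 96.2]
wrist_force: [0.1, 0.1, 0.2]
gripper_width: 0.0161
grasp_force: 10.0
```

```bash
python3 -m creep '[[[0,0,0.05],0,0],[[0,0,0.2],0,0],[[0,0,0.35],0,0],[[0,0,0.35],0,0],[[0,0.15,0.3],0,0],[[-0.02,0.25,0.15],-0.1,0],[[-0.02,0.35,0],-0.1,0],[[-0.02,0.35,0],-0.1,0],[[-0.02,0.35,0],-0.1,0],[[-0.02,0.35,0],0,0],[[-0.02,0.35,0],0,0],[[0,0.35,0],0,0]]'
python3 -m creep '[[[0,0.3,0],0,0],[[0,0.2,0],0,0],[[0,0.1,0],0,0],[[0,0,0],0,0],[[0,0,0],0,0]]'
python3 - <<'E'
import pickle;from h import *
from plant import *
s=read_state();c=read_camera("wrist");pickle.dump((s,c),open("w5.pkl","wb"));print(s["eef_pos"],s["ee_rot"])
cv2.imwrite("pics/w5.png",c["pixels"][:,:,::-1])
d=pickle.load(open("d.pkl","rb"))["top"]
q=np.array([(65,30),(315,80),(277,260),(22,205)])/[340/110,280/90]+[184.5,224.5]
w=ray(d,q,.053);print(w,w.mean(0))
E
```

```text
time_s: 12.82
eef_pos: [0.4648, 0.0687, 0.1943]
ee_rot: [180.0, -0.1, 78.2]
wrist_force: [1.9, 0.0, 0.1]
gripper_width: 0.0163
grasp_force: 10.0
time_s: 13.45
eef_pos: [0.4654, 0.1556, 0.1938]
ee_rot: [180.0, 0.0, 78.1]
wrist_force: [-0.8, -0.3, 0.5]
gripper_width: 0.0164
grasp_force: 10.0
[0.46538116 0.15564455 0.19380071] [1.79999015e+02 6.02340475e-03 7.80868083e+01]
[[0.58442779 0.26354277]
 [0.5517546  0.09781751]
 [0.43615363 0.12048959]
 [0.47050639 0.28678988]] [0.5107106  0.19215994]
```

View pics/w5.png

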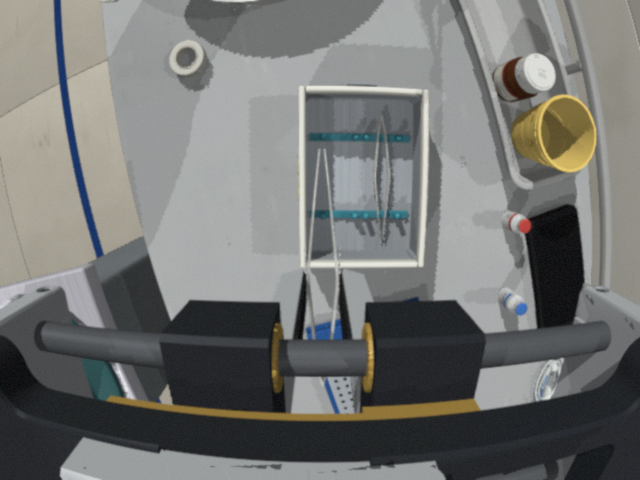

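The wrist view shows the container's seal, with corners near (300,87), (428,91), (424,267) and (301,267). The teal strips are at rows 137 and 215, and the packed forceps is at column 383. The held forceps hangs straight.

Run:
```python
import pickle;from h import *
s,c=pickle.load(open("w5.pkl","rb"));im=c["pixels"].astype(int)
m=np.zeros(im.shape[:2],np.uint8);S=(slice(75,280),slice(285,440))
m[S]=((im[S].min(2)>150)&(im[S][:,:,0]-im[S][:,:,2]>8))*255
m=cv2.morphologyEx(m,cv2.MORPH_CLOSE,np.ones((5,5),np.uint8))
p=big(m);print(len(p),p.min(0),p.max(0))
for z in(.048,.0515,.055):print(z,rect(wray(s,c,p,z)))
h=cv2.cvtColor(c["pixels"],cv2.COLOR_RGB2HSV);t=cv2.inRange(h,(80,120,40),(100,255,200));t[:120]=0;t[228:]=0;t[:,:300]=0;t[:,420:]=0
for a,b in((125,150),(203,226)):
    y,x=np.where(t[a:b]);y+=a;w=wray(s,c,np.c_[x,y],.010);print("strip",x.min(),x.max(),y.mean(),rect(w))
    print(np.round(np.percentile(w,[1,99],axis=0),4))
d=pickle.load(open("d.pkl","rb"))["top"];im=d["pixels"].astype(int)
m=np.zeros(im.shape[:2],np.uint8);S=(slice(225,315),slice(185,295))
m[S]=((im[S].min(2)>125)&(im[S][:,:,0]-im[S][:,:,2]>6))*255
y,x=np.where(m);ok=cv2.morphologyEx(m,cv2.MORPH_CLOSE,np.ones((3,3),np.uint8));print("top",rect(ray(d,big(ok),.052)))
# rail of held forceps
n=wray(s,c,[(320,150),(321.5,152)],s["eef_pos"][2]+.022);print("held end",n)
q=wray(s,c,[(381,112),(383,246),(383,180)],.016);print("packed",q,q[:2].mean(0))
```

```text
1180 [297  86] [428 267]
0.048 (array([511.7, 192.8]), array([172.1, 123.3]), 78.19)
0.0515 (array([511.3, 193.1]), array([170.4, 122. ]), 78.19)
0.055 (array([511. , 193.4]), array([168.6, 120.8]), 78.19)
strip 310 408 136.9480769230769 (array([520. , 232.1]), array([  6.4, 101.3]), 78.36)
[[0.4716 0.2201]
 [0.5689 0.244 ]]
strip 315 406 213.84722222222223 (array([505.7, 152.8]), array([ 7.6, 96.3]), 78.4)
[[0.4601 0.1412]
 [0.5524 0.165 ]]
top (array([510.3, 193.4]), array([169.8, 120.7]), 77.99)
held end [[0.47799351 0.22304253]
 [0.47848777 0.22196536]]
packed [[0.54593165 0.25307016]
 [0.52183674 0.11619728]
 [0.53417043 0.18434032]] [0.53388419 0.18463372]
```

```bash
python3 -m creep '[[[0.08,0.14,0],0,0],[[0.077,0.127,0],0,0],[[0,0,-0.15],0,0],[[0,0,-0.3],0,0],[[0,0,-0.3],0,0],[[0,0,-0.2],0,0],[[0,0,-0.1],0,0],[[0,0,-0.04],0,0],[[0,0,0],0,0],[[0,0,0],0,0]]'
python3 - <<'E'
import pickle;from h import *
from plant import *
s=read_state();c=read_camera("wrist");pickle.dump((s,c),open("w6.pkl","wb"));print(s["eef_pos"],s["ee_rot"])
cv2.imwrite("pics/w6.png",cv2.resize(c["pixels"][60:360,180:480,::-1],(600,600)))
E
```

```text
time_s: 14.75
eef_pos: [0.4893, 0.1974, 0.0311]
ee_rot: [179.9, -0.1, 78.2]
wrist_force: [0.4, -0.2, -1.3]
gripper_width: 0.0166
grasp_force: 10.0
[0.48929424 0.1973661  0.0310895 ] [ 1.79947663e+02 -5.81145025e-02  7.81891550e+01]
```

View pics/w6.png

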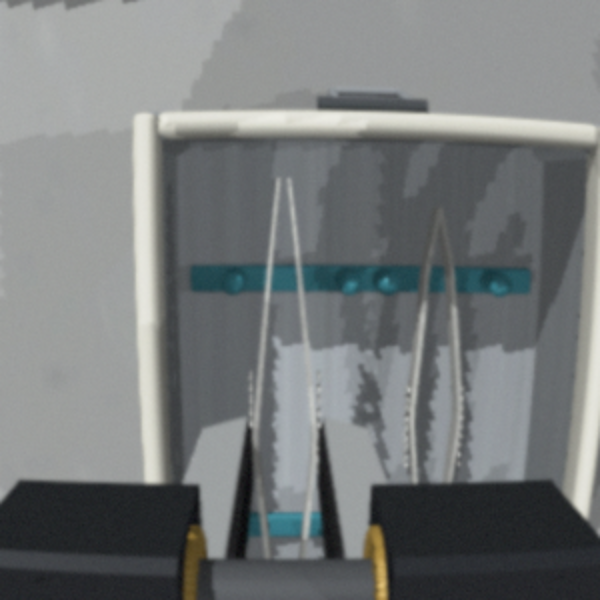

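The held forceps (arms 268–300 at the strip row) is roughly midway between the two posts at (235,282) and (348,282). I'll check that numerically.

Run:
```python
import pickle;from h import *
s,c=pickle.load(open("w6.pkl","rb"))
f=lambda *a:[(180+x/2-.25,60+y/2-.25) for x,y in a]
th=np.radians(-11.8);A=np.array([[np.cos(th),np.sin(th)],[-np.sin(th),np.cos(th)]])
L=lambda w:np.round((A@(w-[.511,.193]).T).T*1000,1)
print("posts",L(wray(s,c,f((235,281),(348,283),(386,281),(498,283)),.023)))
print("held",L(wray(s,c,f((268,280),(300,280),(285,178),(285,420)),.052)))
print("packed",L(wray(s,c,f((422,282),(455,282),(440,205)),.0145)))
print("tool",L(s["eef_pos"][None,:2]))
```

```text
posts [[-36.6  40.9]
 [ -5.   40.3]
 [  5.8  41. ]
 [ 38.6  40.9]]
held [[-26.8  44.5]
 [-19.1  44.5]
 [-22.7  69. ]
 [-22.7   9.3]]
packed [[17.7 39.8]
 [27.7 40. ]
 [22.6 62.7]]
tool [[-22.1  -0.2]]
```

```bash
python3 -m creep '[[[-0.003,-0.037,0],0,0],[[0,0,-0.05],0,0],[[0,0,-0.05],0,0],[[0,0,-0.05],0,0],[[0,0,-0.04],0,0],[[0,0,-0.03],0,0],[[0,0,-0.01],0,0],[[0,0,0],0,0],[[0,0,0],0,0]]'
```

```text
time_s: 15.92
eef_pos: [0.4885, 0.1916, -0.0041]
ee_rot: [180.0, -0.0, 78.2]
wrist_force: [-0.2, -0.1, -1.0]
gripper_width: 0.0163
grasp_force: 10.0
```

```bash
python3 -m creep '[[[0,0,-0.007],0,0],[[0,0,0],0,0]]'|grep -E "pos|force"
python3 -m creep '[[[0,0,-0.007],0,0],[[0,0,0],0,0]]'|grep -E "pos|force"
```

```text
eef_pos: [0.4883, 0.1916, -0.0054]
wrist_force: [-0.5, 0.1, -0.3]
grasp_force: 10.0
eef_pos: [0.4883, 0.1916, -0.0064]
wrist_force: [-0.5, 0.1, -0.0]
grasp_force: 10.0
```

```bash
python3 -m creep '[[[0,0,-0.005],0,0],[[0,0,0],0,0]]'|grep -E "pos|force"
python3 -m creep '[[[0,0,-0.005],0,0],[[0,0,0],0,0]]'|grep -E "pos|force"
```

```text
eef_pos: [0.4883, 0.1916, -0.0068]
wrist_force: [-3.2, -0.8, 10.6]
grasp_force: 10.0
eef_pos: [0.4884, 0.1917, -0.0075]
wrist_force: [-3.0, -0.2, 12.3]
grasp_force: 10.0
```

Contact came right at the expected height, so the forceps is seated on the strips. I'll release it and rise.

```bash
python3 -m creep '[[[0,0,0.005],0,0],[[0,0,0],0,0.22],[[0,0,0],0,0.28],[[0,0,0],0,0.28],[[0,0,0.05],0,0.28],[[0,0,0.1],0,0.28],[[0,0,0.3],0,0.28],[[0,0,0.35],0,0.28],[[0,0,0.35],0,0.28],[[0,-0.2,0.2],0,0.28],[[0,-0.2,0],0,0.3],[[0,0,0],0,0.3]]'
python3 - <<'E'
import pickle;from h import *
from plant import *
s=read_state();c=read_camera("wrist");pickle.dump((s,c),open("w7.pkl","wb"));print(s["eef_pos"],s["ee_rot"])
t=read_camera("top");pickle.dump(t,open("t7.pkl","wb"))
S=(slice(60,300),slice(200,480));g=cv2.cvtColor(c["pixels"],cv2.COLOR_RGB2GRAY)
f=lambda y,z:None
# container-frame rectified patch at z=.0145 (1 mm/px) for profile of arms
th=np.radians(-11.8);A=np.array([[np.cos(th),np.sin(th)],[-np.sin(th),np.cos(th)]])
uv=np.stack(np.meshgrid(np.arange(640),np.arange(480)),-1).reshape(-1,2)
w=wray(s,c,uv,.0165);l=(A@(w-[.511,.193]).T).T*1000
def samp(x,y): return g.reshape(-1)[np.hypot(l[:,0]-x,l[:,1]-y).argmin()]
for y in(-60,-50,-25,25,50,60,64,68):
    print(y,"free",[int(samp(x,y)) for x in range(-40,-4,2)]);print("   packed",[int(samp(x,y)) for x in range(4,40,2)])
E
```

```text
time_s: 18.42
eef_pos: [0.4885, 0.1296, 0.1967]
ee_rot: [180.0, -0.1, 78.0]
wrist_force: [-0.0, 0.3, -0.3]
gripper_width: 0.0285
grasp_force: 0.0
[0.48845259 0.12958444 0.19668071] [ 1.79953706e+02 -7.58864923e-02  7.80028922e+01]
-60 free [95, 96, 92, 89, 87, 84, 85, 100, 155, 164, 112, 99, 96, 97, 112, 148, 154, 155]
   packed [107, 100, 126, 137, 117, 89, 89, 123, 138, 138, 121, 119, 107, 88, 94, 134, 139, 143]
-50 free [99, 92, 90, 88, 88, 85, 86, 126, 118, 102, 144, 132, 106, 100, 104, 147, 157, 151]
   packed [121, 148, 121, 88, 89, 113, 140, 136, 141, 113, 96, 134, 95, 87, 97, 131, 137, 137]
-25 free [92, 87, 87, 87, 91, 101, 157, 94, 89, 121, 161, 190, 152, 107, 106, 129, 160, 177]
   packed [157, 147, 157, 147, 143, 143, 143, 173, 107, 94, 143, 157, 159, 103, 98, 107, 123, 159]
25 free [96, 95, 93, 92, 100, 112, 145, 97, 91, 106, 127, 146, 143, 116, 104, 101, 101, 121]
   packed [113, 111, 109, 109, 109, 110, 143, 152, 90, 95, 108, 124, 159, 95, 91, 94, 109, 107]
50 free [103, 105, 95, 90, 91, 94, 91, 105, 119, 107, 124, 120, 108, 108, 117, 119, 122, 121]
   packed [107, 109, 103, 93, 94, 93, 101, 115, 120, 91, 115, 98, 93, 90, 98, 110, 112, 113]
60 free [105, 107, 101, 93, 90, 92, 93, 110, 134, 124, 114, 104, 105, 110, 122, 122, 123, 123]
   packed [124, 112, 110, 111, 111, 113, 108, 109, 114, 130, 101, 90, 96, 91, 102, 113, 113, 112]
64 free [106, 110, 104, 103, 103, 105, 106, 106, 125, 126, 113, 118, 112, 121, 124, 125, 121, 123]
   packed [122, 114, 110, 110, 111, 112, 110, 112, 112, 109, 93, 93, 93, 98, 113, 110, 112, 113]
68 free [105, 106, 105, 105, 105, 108, 107, 108, 119, 123, 113, 104, 107, 119, 125, 123, 123, 122]
   packed [123, 119, 112, 111, 113, 113, 110, 112, 113, 113, 102, 93, 95, 109, 110, 113, 112, 115]
```

The forceps lies correctly between the posts (arms at x ≈ −28 and −17 mm, container frame). Next is the lid.

```bash
python3 -m creep '[[[0,-0.3,0],0.1,0.4],[[0,-0.35,0],0.1,0.4],[[0,-0.35,0],0.1,0.4],[[0,-0.3,0],0.067,0.4],[[0,-0.1,0],0,0.4],[[0,-0.06,0],0,0.4],[[0,0,0],0,0.4],[[0,0,0],0,0.4]]'
python3 - <<'E'
import pickle;from h import *
from plant import *
s=read_state();c=read_camera("wrist");pickle.dump((s,c),open("w8.pkl","wb"));print(s["eef_pos"],s["ee_rot"])
h=cv2.cvtColor(c["pixels"],cv2.COLOR_RGB2HSV)
m=cv2.inRange(h,(105,110,40),(130,255,255));m=cv2.morphologyEx(m,cv2.MORPH_CLOSE,np.ones((3,3),np.uint8))
p=big(m);print(p.min(0),p.max(0),rect(wray(s,c,p,.002)),rect(wray(s,c,p,.017)))
f=cv2.morphologyEx(m,cv2.MORPH_CLOSE,np.ones((7,7),np.uint8))
# holes in blue: vent fields and handle
cs,_=cv2.findContours(m,cv2.RETR_CCOMP,cv2.CHAIN_APPROX_NONE)
for q in cs:
    if cv2.contourArea(q)>150:
        q=q.reshape(-1,2);print(q.min(0),q.max(0),[ (z,rect(wray(s,c,q,z))) for z in(.017,.0445)])
E
```

```text
time_s: 19.52
eef_pos: [0.4885, -0.0863, 0.1952]
ee_rot: [-180.0, -0.0, 94.8]
wrist_force: [-1.2, 0.2, 0.4]
gripper_width: 0.0375
grasp_force: 0.0
[ 0.48846163 -0.08625743  0.19521519] [-1.79978287e+02 -4.63207308e-03  9.47857917e+01]
[266 100] [396 274] (array([494. , -53.9]), array([136.9, 189.5]), 4.33) (array([493.6, -52.6]), array([131.7, 182.3]), 4.33)
[ 78 210] [ 91 309] [(0.017, (array([ 198.3, -157.8]), array([128.5,  10. ]), 89.62)), (0.0445, (array([ 219.1, -147.9]), array([119.2,   9.3]), 89.62))]
[266 100] [396 274] [(0.017, (array([493.6, -52.6]), array([131.7, 182.3]), 4.33)), (0.0445, (array([492.8, -50.3]), array([122.1, 169. ]), 4.33))]
[321 145] [340 232] [(0.017, (array([493.5, -52.9]), array([18.7, 89.4]), 4.32)), (0.0445, (array([492.7, -50.6]), array([17.4, 82.9]), 4.32))]
[348 124] [391 253] [(0.017, (array([533.4, -49.8]), array([ 43.4, 134. ]), 4.65)), (0.0445, (array([529.7, -47.7]), array([ 40.3, 124.2]), 4.65))]
[270 124] [312 253] [(0.017, (array([453.4, -56.6]), array([ 43.1, 133.9]), 4.53)), (0.0445, (array([455.5, -54. ]), array([ 40. , 124.1]), 4.53))]
[85  0] [101  62] [(0.017, (array([199. , 123.9]), array([ 9.6, 81.9]), 0.22)), (0.0445, (array([219.7, 113.4]), array([ 8.9, 75.9]), 0.22))]
```

```bash
python3 -m creep '[[[0.033,0.219,0],-0.007,0.4],[[0,0,-0.2],0,0.4],[[0,0,-0.3],0,0.4],[[0,0,-0.3],0,0.4],[[0,0,-0.2],0,0.4],[[0,0,-0.15],0,0.4],[[0,0,-0.07],0,0.4],[[0,0,-0.035],0,0.4],[[0,0,0],0,0.4],[[0,0,0],0,0.4]]'
python3 -m creep '[[[0,0,0],0,0.2],[[0,0,0],0,0.1],[[0,0,0],0,0],[[0,0,0],0,0],[[0,0,0],0,0]]' 15
```

```text
time_s: 20.82
eef_pos: [0.4937, -0.0545, 0.0077]
ee_rot: [179.9, -0.0, 94.4]
wrist_force: [0.3, 0.1, 0.7]
gripper_width: 0.0379
grasp_force: 0.0
time_s: 21.45
eef_pos: [0.4933, -0.0546, 0.0071]
ee_rot: [180.0, 0.0, 94.4]
wrist_force: [-0.5, 0.4, 2.8]
gripper_width: 0.0097
grasp_force: 15.0
```

```bash
python3 -m creep '[[[0,0,0],0,0],[[0,0,0.02],0,0],[[0,0,0.05],0,0],[[0,0,0.1],0,0],[[0,0,0.15],0,0],[[0,0,0.15],0,0],[[0,0,0.15],0,0],[[0,0,0.12],0,0],[[0,0,0.06],0,0],[[0,0,0.02],0,0],[[0,0,0],0,0]]' 50
python3 -m creep '[[[0,0.05,0],0,0],[[0.012,0.15,0],-0.04,0],[[0.012,0.2,0],-0.05,0],[[0.012,0.2,0],-0.05,0],[[0.012,0.2,0],-0.05,0],[[0.012,0.2,0],-0.05,0],[[0.012,0.2,0],-0.05,0],[[0.012,0.2,0],-0.05,0],[[0.012,0.15,0],-0.02,0],[[0.012,0.074,0],0,0],[[0.01,0.02,0],0,0],[[0,0,0],0,0]]'
python3 - <<'E'
from h import *
from plant import *
s=read_state();c=read_camera("top");print(s["eef_pos"],s["ee_rot"],s["wrist_torque"])
h=cv2.cvtColor(c["pixels"],cv2.COLOR_RGB2HSV)
m=cv2.inRange(h,(105,110,40),(130,255,255));m[:,400:]=0
p=big(m);print(p.min(0),p.max(0))
z=s["eef_pos"][2]-.0071
for k in(0,.006,.014):print(rect(ray(c,p,z+k)))
E
```

```text
time_s: 22.82
eef_pos: [0.493, -0.0546, 0.1298]
ee_rot: [-180.0, 0.0, 94.4]
wrist_force: [0.2, 0.3, -4.0]
gripper_width: 0.0095
grasp_force: 50.0
time_s: 24.32
eef_pos: [0.511, 0.1912, 0.13]
ee_rot: [-180.0, 0.0, 78.2]
wrist_force: [0.5, -0.4, -3.9]
gripper_width: 0.0096
grasp_force: 50.0
[0.51104023 0.19124403 0.12997667] [-1.79992580e+02  2.37323766e-02  7.81520842e+01] [-0.1226701   0.11908781  0.01068577]
[222 234] [287 314]
(array([501.1, 148.6]), array([ 95. , 134.5]), 78.38)
(array([500.8, 147.5]), array([ 94.2, 133.5]), 78.38)
(array([500.4, 146.1]), array([ 93.3, 132.1]), 78.38)
```

```bash
python3 -m creep '[[[0.001,0.005,-0.05],0,0],[[0,0,-0.1],0,0],[[0,0,-0.1],0,0],[[0,0,-0.1],0,0],[[0,0,-0.05],0,0],[[0,0,-0.02],0,0],[[0,0,0],0,0]]'
python3 -m creep '[[[0,0,-0.01],0,0],[[0,0,-0.015],0,0],[[0,0,-0.015],0,0],[[0,0,0],0,0]]'|grep -E "pos|wrist"
python3 -m creep '[[[0,0,-0.015],0,0],[[0,0,-0.015],0,0],[[0,0,-0.015],0,0],[[0,0,0],0,0]]'|grep -E "pos|wrist"
```

```text
time_s: 25.25
eef_pos: [0.5112, 0.1927, 0.0671]
ee_rot: [180.0, 0.0, 78.2]
wrist_force: [-0.6, -0.5, -3.6]
gripper_width: 0.009
grasp_force: 50.0
eef_pos: [0.511, 0.1927, 0.0609]
wrist_force: [0.5, -0.8, -3.4]
eef_pos: [0.511, 0.1927, 0.0541]
wrist_force: [0.1, 0.3, -3.7]
```

```bash
python3 -m creep '[[[0,0,-0.012],0,0],[[0,0,-0.012],0,0],[[0,0,0],0,0]]'|grep -E "pos|wrist"
python3 -m creep '[[[0,0,-0.008],0,0],[[0,0,-0.008],0,0],[[0,0,0],0,0]]'|grep -E "pos|wrist"
python3 -m creep '[[[0,0,-0.006],0,0],[[0,0,0],0,0]]'|grep -E "pos|wrist"
```

```text
eef_pos: [0.511, 0.1927, 0.0506]
wrist_force: [0.5, -1.1, -4.3]
eef_pos: [0.5111, 0.1927, 0.0482]
wrist_force: [-0.1, -0.5, -2.5]
eef_pos: [0.5112, 0.1928, 0.0474]
wrist_force: [0.2, -0.6, -2.5]
```

Contact with the seal came right at the predicted height. Now I'll press slowly.

```bash
python3 -m creep '[[[0,0,-0.006],0,0],[[0,0,-0.005],0,0],[[0,0,0],0,0],[[0,0,0],0,0]]'|grep -E "pos|wrist"
python3 -m creep '[[[0,0,-0.006],0,0],[[0,0,-0.005],0,0],[[0,0,0],0,0],[[0,0,0],0,0]]'|grep -E "pos|wrist"
python3 - <<'E'
from plant import *
import numpy as np
s=read_state();print(np.round(s["wrist_torque"],2),s["ee_rot"],s["gripper_width"])
E
```

```text
eef_pos: [0.5112, 0.1928, 0.0459]
wrist_force: [-0.8, -0.0, 1.4]
eef_pos: [0.5112, 0.1928, 0.0442]
wrist_force: [-1.6, 0.2, 5.9]
[-0.22  0.51 -0.06] [ 1.79997711e+02 -7.79690011e-03  7.81872752e+01] 0.009380067845349465
```

```bash
python3 -m creep '[[[0,0,-0.004],0,0],[[0,0,-0.004],0,0],[[0,0,0],0,0],[[0,0,0],0,0],[[0,0,0],0,0],[[0,0,0],0,0]]'|grep -E "pos|wrist"
python3 - <<'E'
from plant import *
from h import *
F=[]
for i in range(12):
    c=read_camera("scene" if i==0 else "top");s=read_state();F.append(np.r_[s["wrist_force"],s["wrist_torque"],s["eef_pos"]])
    if i==0:sc=c
print(np.round(np.mean(F,0),4))
# scene: lower edges of lid at both x sides: lid rect at skirt edge height
h=cv2.cvtColor(sc["pixels"],cv2.COLOR_RGB2HSV);m=cv2.inRange(h,(105,110,40),(130,255,255));m[260:]=0
p=big(m);print(p.min(0),p.max(0),cv2.approxPolyDP(p,4,True).reshape(-1,2).tolist())
# expected scene projections of lid plate corners
th=np.radians(-11.8);R=np.array([[np.cos(th),-np.sin(th)],[np.sin(th),np.cos(th)]])
z=F[-1][8]-.0071
for x,y in((-69,-94),(69,-94),(69,94),(-69,94)):
  for k in(0,.017):
    P=np.r_[R@[x/1e3,y/1e3]+[.511,.193],z+k];q=sc["R"]@P+sc["t"];print((x,y,k),np.round((sc["intrinsics"]@q)[:2]/q[2],1))
E
```

```text
eef_pos: [0.5112, 0.1928, 0.0432]
wrist_force: [-3.2, -0.5, 8.2]
[-2.6315e+00 -9.8870e-01  8.1214e+00 -2.8190e-01  7.2840e-01  3.1000e-03
  5.1120e-01  1.9280e-01  4.3100e-02]
[204 197] [291 259] [[204, 205], [233, 259], [291, 238], [270, 207], [284, 227], [265, 233], [254, 218], [257, 228], [247, 229], [246, 218], [235, 213], [232, 197]]
(-69, -94, 0) [232.  261.3]
(-69, -94, 0.017) [231.  255.2]
(69, -94, 0) [293.6 239.7]
(69, -94, 0.017) [293.3 233.6]
(69, 94, 0) [258.9 193. ]
(69, 94, 0.017) [258.3 187.1]
(-69, 94, 0) [202.6 210.3]
(-69, 94, 0.017) [201.3 204.3]
```

The lid is level: its corners in the scene view match the prediction within about 2 px. Seal force is about 12 N including the lid's weight, and the handle is at 76 mm. I'm handing in with the grip held.

```bash
python3 -c "
from plant import *
s=read_state();print(s['time_s'],s['wrist_force'],s['gripper_width'],s['grasp_force']);print(close_job())"
```

```text
29.6 [-1.91653998 -0.63527787  8.36533522] 0.009347545925171485 50.0024950504303
the job is handed in; nothing more can be done
None
```

The loose forceps is in its free place and the lid is square and level on the seal, still gripped and pressed with about 12 N (lid's weight included); I handed in at 29.6 s, but never re-checked the packed forceps and vials after the lid went on.

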